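Slide the punching block home under the bench press

ROBOT

A 6-joint arm with a two-finger parallel gripper is mounted at the origin on the work surface. World frame = base frame: x ahead of the robot, y to its left, z up, the work surface at z = 0. Lengths are in m, angles in rad, forces in N, time in s.
With the tool pointing down it reaches from about 0.325 to 0.875 m from the base axis. Payload 4.4 kg.
Tool frame: the origin (TCP) lies between the finger pads; the fingertips stand 14 mm ahead of it and the grasp point (between the pads) lies 5 mm behind it; y points along the fingers, x is the direction in which the jaws open and shut, and the axes are right-handed (so a half turn about y gives the same grasp; the last joint's range is limited). The gripper opens to 85 mm and grips with 20 to 120 N. Pads are 22 mm wide; open, the fingers measure 114 mm over their backs; the gripper's body (76 mm by 85 mm) begins 54 mm behind the grasp point. The pads swing forward as they close: fully open they stand 13 mm farther back than shut.
Start: joints at [1.19, 0.207, 1.542, -0, 1.393, -0.15], TCP at [0.131, 0.56, 0.245] pointing down, gripper open.
Joint ranges: [-2.73, 2.73], [-0.86, 2.22], [0.23, 2.46], [-1.11, 4.25], [0.08, 2.63], [-2.82, 2.82]. Speed limits (rad/s): [2.79, 2.79, 3.14, 3.14, 3.14, 3.14].

INTERFACE

Orientations are given as a unit quaternion [x, y, z, w].
In Python, from rig import bot gives the robot as it stands. The module is installed in compiled form; this text tells all that it offers.
- The arm moves only by the shell command python3 -m inch 'ROWS'. ROWS is JSON, a list of rows, each an object of numbers: "grip": the finger opening in mm, from 0 to 85.4; "tx", "ty", "tz": the shift along the tool's x, y, z in mm; "twist": the turn about the tool's y in degrees. In form: [{"grip": .., "tx": .., "ty": .., "tz": .., "twist": ..}, ...]. A call has exactly 8 rows; each row is the pose to reach, as a shift and turn from the pose measured when the call began, along the tool's axes at that moment; what a row does not reach only later rows make up. A row lasts 1/8 s, in which the tool goes at most 62.5 mm and 10.7 degrees, less where a joint would pass 70% of its speed; a pose out of reach is approached as far as the arm can. A call with a gripper value outside its range is refused whole. The fingers move at their own pace and stop on an object; the grip force is fixed at half the most. Time passes only in rows, so rows that repeat a pose let the fingers close, or fill a call up. It gives the time, the measured TCP pose, the force and the opening at its end, in the units of the state.
- bot.read_state(): the state, without advancing time (a new reading comes with each control period).
- bot.get_image(name): name is "side" or "top" or "wrist"; returns a dict with "color" (400x640x3 uint8, red, green, blue), "fx", "fy", "cx", "cy" (pixels), "rvec" (rotation vector, rad) and "tvec" (3), from world to camera coordinates, as OpenCV has them; the wrist camera has in their place "hand_eye" (4x4, takes a point from camera to tool coordinates, whose origin is the TCP and whose axes are the tool frame's). Camera axes: x right, y down, z forward; pixel columns grow to the right and rows downward; lengths in m; the calibration is good to about 2 mm. The wrist camera is an equidistant fisheye: a pixel r from the principal point sees the ray r / f radians off the axis. A picture is of the moment at which its call begins: read the wrist's pose just before it. There is no depth.
- bot.close_job(): hands the job in, once; it reports no verdict.
Trained networks look in a picture, given as the dict that the camera call returned (one of the last four; its "shot" number tells which), for a name from the list of things; names that differ only in an ending like _2 or _b are one class to them, and where a whole thing is asked for, a point or a joint stands for the part that bears it (a point fixed in the world has none). Each returns a list of dicts, best first, with "conf" (0 to 1); they miss things now and then, are a little off and sometimes report something else, mostly with a low value. They report only what shows in the picture. A call takes as long as a camera call. They do not tell look-alikes from the thing itself.
- bot.spot_in(picture, query): "box" ([left, top, width, height] in pixels, round what is visible of it).
- bot.mark_of(picture, query): "location" ([column, row] in pixels: a listed point, or the origin of a listed thing).
The state is a dict: "time_s": time; "joint_positions": joint angles; "dq": joint speeds; "joint_torque": joint torques, N m; "ee_pos": TCP position; "tool_rot": TCP orientation; "force": force on the tool from outside, world axes, zero at the start; "wrist_torque": the same for the moment, N m; "gripper_width": finger opening in m.
Only numpy, scipy, OpenCV 4.12 (cv2) and the standard library are available. Lean on these libraries where they do the work, as an engineer would, in place of code of your own. Each camera call takes 0.05 s, during which the arm holds its last target. There are 200 camera calls.

TASK

Get the press ready for punching: slide the white-faced wooden block along the bench, in between the green press's two guide rails and under its ram, until its end is fully home and square against the stop. Keep the block flat on the bench, never lifting or tipping it, and leave everything else on the bench where it is.

Things in the scene. Friction and masses are not known exactly. Their poses are not given: they have to be found in the camera images.
- block: Loose beech block, white nylon face on top, 150 mm long (its x) x 96 mm wide (its y) x 40 mm tall (z up), about 0.4 kg, too wide to grasp. Origin: centre of its underside. Either end may go in first. It lies right of the press's mouth, nearer the robot than the rails' line, up to about 25 degrees askew to them.
- press: Green bench press fixed to the bench. Origin: on the bench, mid-way between the rails at the stop's face. x: along the rails, the way the block goes in (about to the robot's left); y: across the rails (about towards the robot); z up. Stop 30 mm tall. Column beyond the stop; top about 420 mm up. With the block home its centre is at x = -75 mm, its free end at x = -150 mm.
- press_mouth (a point): Centre of the mouth, on the bench, press x = -130 mm. Two steel rails, 104 mm apart inside (press y = +-52 mm), 18 mm thick, 22 mm tall, run from x = -100 mm to the stop at x = 0; guides of the same height flare from there out to x = -130 mm, where the mouth is 144 mm wide (outer tips at y = +-82 mm). Axes as the press.
- press_ram (a point): Centre of the underside of the ram's round steel foot (48 mm across), 55 mm above the bench, over the channel at press x = -35 mm. The green arm above it reaches out to x = -65 mm, underside 200 mm up; nothing but the rails and guides stands before that. Axes as the press.
- shoe: Bystander: red buckled shoe, 270 mm long, 95 mm tall; origin at its underside.
- hammer: Bystander: hammer lying on the bench, 220 mm long; origin at its underside.
- glue_can: Bystander: yellow-labelled metal can, 84 mm across, 110 mm tall; origin at its underside.
- rivet_jar: Bystander: amber jar with black lid, 64 mm across, 85 mm tall; origin at its underside.
- rubber_pad: Bystander: black rubber pad with a grey face, 130 x 85 x 30 mm (not the block to use); origin at its underside.
Things that resemble listed ones, but are neither listed nor needed, are in the scene too. Leave any pink look-alike of the block alone.

How it is judged:
On the way:
1. the block's end has entered between the rails, straight (x of block in the frame of press above -0.16 m and y of block in the frame of press between -0.012 and 0.012 m and angle between the x axis of block and the x axis of press, either way round below 0.14 rad), for 0.1 s.
At the end, for the whole second after the job is handed in: The block lies flat and at rest between the rails under the ram, its end within 6 mm of the stop, its centre within 8 mm of the channel's middle line, square to the rails within 4 degrees (x of block in the frame of press between -0.081 and -0.068 m and y of block in the frame of press between -0.008 and 0.008 m and angle between the x axis of block and the x axis of press, either way round below 0.07 rad and height (world z) of block below 0.006 m and angle between block's own z axis and vertical below 0.05 rad and linear speed of block below 0.01 m/s); the robot touches nothing.
It fails at once if the block is lifted more than 15 mm off the bench or tipped more than 0.25 rad (height (world z) of block above 0.015 m or angle between block's own z axis and vertical above 0.25 rad).
It fails at once if another thing on the bench is moved more than 25 mm (distance of any of shoe, hammer, glue_can, rivet_jar, rubber_pad from where it was at the start of the episode above 0.025 m).
It also fails if it takes over 53 s, if anything falls off the work surface, if the arm or the gripper's body presses on something with over 40 N, if the wrist force passes 120 N, or if a joint passes its speed limit or range.

## Working session

There is one attempt and no reset: what is moved stays moved. The work goes in short steps, Python scripts to look and compute and a shell command to move; the robot and the scene stay as the last step left them, time stands still between calls to the robot, and variables do not carry over. Pictures are saved under pics/ and viewed, about 8 in all and at most 12, crops included, and the job is handed in when it is done.

```bash
mkdir -p pics; cat > h.py <<'E'
import numpy as np, cv2
from scipy.spatial.transform import Rotation as R
from rig import bot
def cam(p): 
    return R.from_rotvec(np.ravel(p["rvec"])).as_matrix(), np.ravel(p["tvec"])
def w(p,uv,z=0.):
    Rm,t=cam(p); d=Rm.T@np.array([(uv[0]-p["cx"])/p["fx"],(uv[1]-p["cy"])/p["fy"],1]); c=-Rm.T@t
    return c+d*(z-c[2])/d[2]
def px(p,P):
    Rm,t=cam(p); q=Rm@np.asarray(P)+t; return np.array([p["fx"]*q[0]/q[2]+p["cx"],p["fy"]*q[1]/q[2]+p["cy"]])
def save(p,n): cv2.imwrite("pics/"+n,p["color"][:,:,::-1])
E
python3 - <<'E'
from h import *
np.set_printoptions(precision=3,suppress=True)
s=bot.read_state();print(s["time_s"],s["ee_pos"],R.from_quat(s["tool_rot"]).as_matrix(),s["gripper_width"])
a=[]
for n in("top","side"):
    p=bot.get_image(n);a.append(p["color"]);save(p,n+"0.png")
    Rm,t=cam(p);print(n,"cam",-Rm.T@t,p["fx"])
    for q in["block","press","press_mouth","press_ram","rubber_pad","shoe","hammer","glue_can","rivet_jar"]:
        z=.055 if q=="press_ram" else 0
        for m in bot.mark_of(p,q)[:3]: print(q,np.round(m["location"]),round(m["conf"],2),w(p,m["location"],z))
        if q=="block":
            for m in bot.spot_in(p,q)[:3]: print(m)
E
```

```text
0.0 [0.131 0.559 0.244] [[ 0.228 -0.001 -0.974]
 [ 0.974 -0.002  0.228]
 [-0.002 -1.     0.   ]] 0.08534155486676576
top cam [ 0.438 -0.037  1.128] 377.6063903589352
block [407. 294.] 0.71 [ 0.24  -0.314  0.   ]
block [345. 215.] 0.56 [ 0.475 -0.135  0.   ]
{'box': [383.0, 266.0, 55.0, 61.7], 'conf': 0.83}
{'box': [316.8, 195.8, 55.9, 39.2], 'conf': 0.74}
press [239. 166.] 0.97 [0.631 0.178 0.   ]
press [287. 118.] 0.23 [0.774 0.034 0.   ]
press_ram [248. 165.] 0.89 [0.623 0.144 0.055]
rubber_pad [286. 117.] 0.59 [0.777 0.035 0.   ]
shoe [206. 261.] 0.87 [0.35  0.276 0.   ]
hammer [360. 111.] 0.9 [ 0.792 -0.189  0.   ]
hammer [426. 201.] 0.31 [ 0.513 -0.382  0.   ]
glue_can [432. 231.] 0.7 [ 0.424 -0.395  0.   ]
rivet_jar [425. 201.] 0.57 [ 0.514 -0.379  0.   ]
side cam [ 0.294 -0.923  0.733] 440.6620478103289
block [219. 325.] 0.91 [ 0.241 -0.314  0.   ]
block [311. 250.] 0.62 [ 0.478 -0.136  0.   ]
{'box': [282.5, 214.7, 60.0, 58.0], 'conf': 0.96}
{'box': [170.8, 283.1, 91.5, 77.8], 'conf': 0.8}
press [335. 174.] 0.79 [0.63  0.182 0.   ]
press_ram [338. 166.] 0.63 [0.626 0.137 0.055]
rubber_pad [398. 195.] 0.93 [0.775 0.03  0.   ]
shoe [242. 170.] 0.65 [0.352 0.278 0.   ]
hammer [438. 246.] 0.97 [ 0.789 -0.196  0.   ]
glue_can [313. 345.] 0.66 [ 0.418 -0.407  0.   ]
rivet_jar [359. 323.] 0.6 [ 0.521 -0.378  0.   ]
```

View top.

View pics/top0.png

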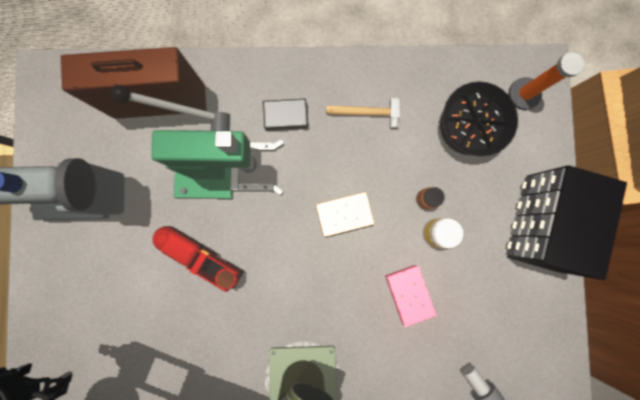

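```bash
python3 - <<'E'
import cv2
a=cv2.imread("pics/top0.png")[90:340,190:460];b=cv2.imread("pics/side0.png")[130:380,150:450]
cv2.imwrite("pics/c0.png",cv2.resize(a[50:200,10:210],None,fx=4,fy=4,interpolation=2))
E
```

```text
(no output)
```

View pics/c0.png

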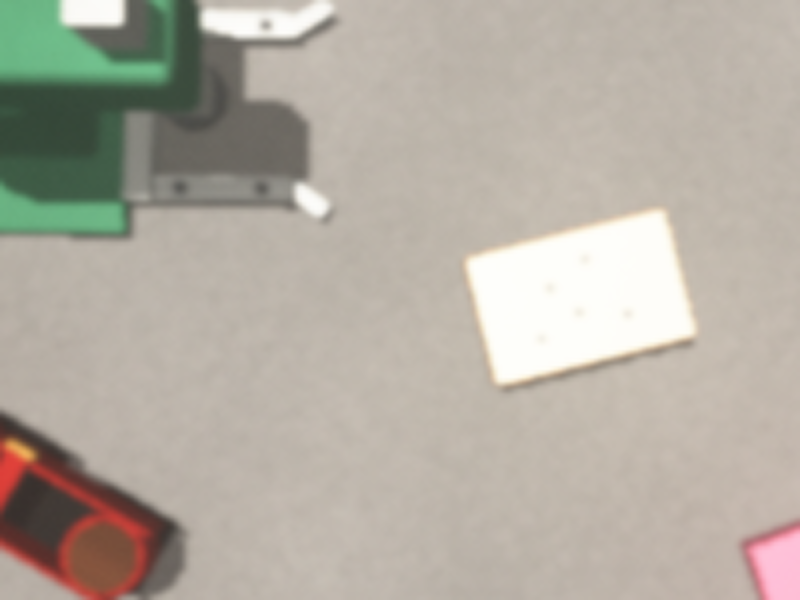

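```bash
python3 - <<'E'
from h import *
np.set_printoptions(precision=3,suppress=True)
p=bot.get_image("top")
f=lambda c,z:w(p,(c[0]/4+200-.4,c[1]/4+140-.4),z)[:2]
c=[f(k,.04) for k in[(467,258),(665,210),(695,337),(500,385)]]
print("block",np.mean(c,0),c,[np.linalg.norm(c[i]-c[i-1]) for i in range(4)])
d=c[0]-c[1]+c[3]-c[2];print("yaw",np.degrees(np.arctan2(d[1],d[0])))
for n,k in dict(nb1=(180,188),nb2=(262,188),fb=(265,25),ntip=(325,215),ftip=(332,8),stopn=(152,190)).items(): print(n,f(k,.022))
u=cv2.resize(p["color"][140:215,225:305],None,fx=8,fy=8,interpolation=2)
cv2.imwrite("pics/c1.png",u[:,:,::-1])
for m in bot.mark_of(p,"press_mouth"):print(m,w(p,m["location"]))
E
```

```text
block [ 0.478 -0.133] [array([ 0.508, -0.05 ]), array([ 0.541, -0.195]), array([ 0.448, -0.214]), array([ 0.417, -0.072])] [np.float64(0.09441161926306729), np.float64(0.14792148255899135), np.float64(0.0943941979435141), np.float64(0.14502648604621357)]
yaw 102.51253139801658
nb1 [0.565 0.159]
nb2 [0.564 0.099]
fb [0.685 0.095]
ntip [0.543 0.053]
ftip [0.697 0.046]
stopn [0.564 0.179]
```

View pics/c1.png

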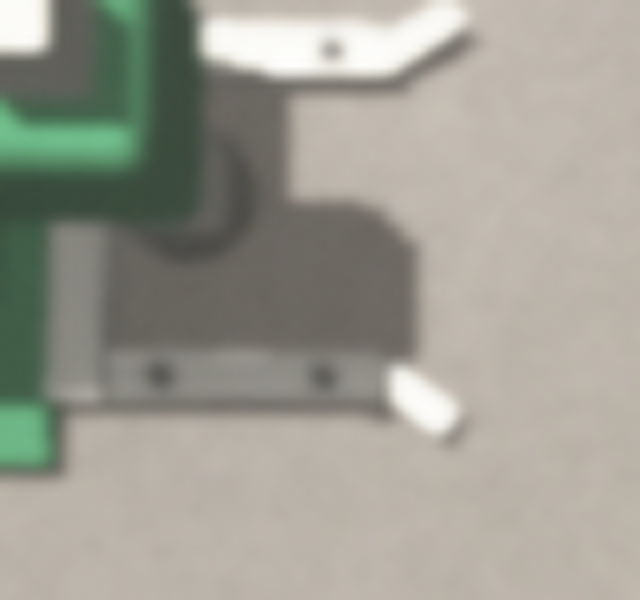

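White block at top-view (345,215) is the target. The look-alikes are the pink block (410,295) and the grey-faced rubber pad (286,115), and the crop confirms the choice. In the crops the rail bolts show at (160,376), (323,376) and (332,48). That puts the channel line at world x≈0.622 with yaw ≈89°. The plan is to push the block sideways onto the line with both fingers, then push its end in.

```bash
python3 -m inch '[{"grip":85,"tx":-32,"ty":0,"tz":-53,"twist":0},{"grip":85,"tx":-64,"ty":0,"tz":-107,"twist":0},{"grip":85,"tx":-96,"ty":0,"tz":-160,"twist":0},{"grip":85,"tx":-128,"ty":0,"tz":-214,"twist":0},{"grip":85,"tx":-160,"ty":0,"tz":-268,"twist":-4},{"grip":85,"tx":-192,"ty":0,"tz":-322,"twist":-12},{"grip":85,"tx":-250,"ty":0,"tz":-335,"twist":-12},{"grip":85,"tx":-310,"ty":0,"tz":-345,"twist":-12}]'
cat >> h.py <<'E'
def go(x,y,z,yaw):
    s=bot.read_state();M=R.from_quat(s["tool_rot"]).as_matrix();e=np.array(s["ee_pos"])
    y0=np.degrees(np.arctan2(M[1,0],M[0,0]))
    print("t",s["time_s"],"tcp",e,"yaw",y0,"w",s["gripper_width"],"F",s["force"],"tilt",M[:,1])
    print("txyz mm",M.T@(np.array([x,y,z])-e)*1000,"twist",-(yaw-y0))
np.set_printoptions(precision=4,suppress=True)
E
python3 -c "from h import *;go(.37,-.135,.24,89)"
```

```text
time_s: 2.2
ee_pos: [0.3969, 0.1775, 0.2454]
tool_rot: [0.505, 0.495, -0.495, -0.505]
force: [1.2, 0.0, -0.6]
gripper_width: 0.0844
t 2.2 tcp [0.3969 0.1775 0.2454] yaw 88.82286259168157 w 0.084397000912925 F [ 1.2412  0.0236 -0.5754] tilt [ 0.0005 -0.0003 -1.    ]
txyz mm [-312.9984    5.445    20.464 ] twist -0.17713740831842983
```

```bash
python3 -m inch '[{"grip":85,"tx":-60,"ty":0,"tz":4,"twist":0},{"grip":85,"tx":-120,"ty":0,"tz":8,"twist":0},{"grip":85,"tx":-180,"ty":0,"tz":12,"twist":0},{"grip":85,"tx":-240,"ty":30,"tz":16,"twist":0},{"grip":85,"tx":-290,"ty":60,"tz":20,"twist":0},{"grip":85,"tx":-313,"ty":100,"tz":21,"twist":0},{"grip":85,"tx":-313,"ty":140,"tz":21,"twist":0},{"grip":85,"tx":-313,"ty":180,"tz":21,"twist":0}]'
python3 - <<'E'
from h import *
go(.37,-.135,.022,89)
p=bot.get_image("side");save(p,"s1.png")
cv2.imwrite("pics/c2.png",cv2.resize(p["color"][150:350,200:440],None,fx=3,fy=3)[:,:,::-1])
E
```

```text
time_s: 3.2
ee_pos: [0.3698, -0.1359, 0.0647]
tool_rot: [0.506, 0.495, -0.494, -0.505]
force: [-0.1, -0.6, 0.6]
gripper_width: 0.0852
t 3.2 tcp [ 0.3698 -0.1359  0.0647] yaw 88.73263655166171 w 0.08521712999800608 F [-0.0655 -0.5775  0.5819] tilt [ 0.0019 -0.0011 -1.    ]
txyz mm [ 0.9473 42.6643 -0.0775] twist -0.26736344833828696
```

View pics/c2.png

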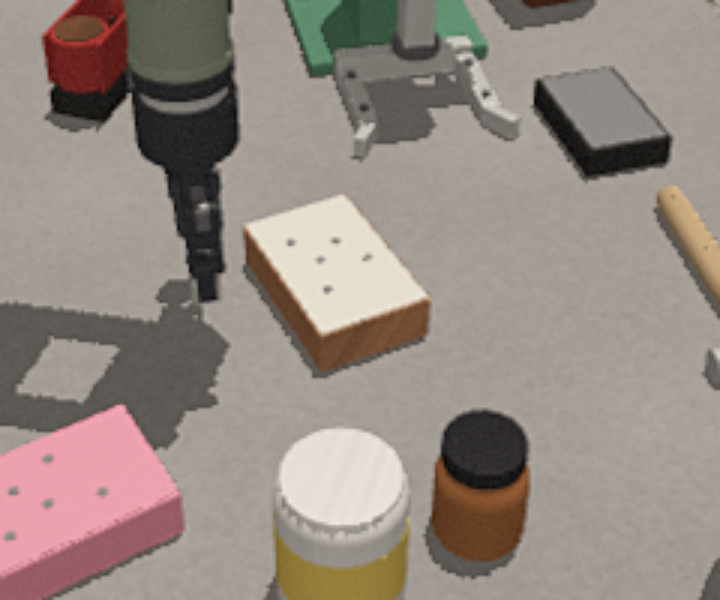

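The fingers (tip at crop (207,298)) hang clear on the robot side of the white block. Next I lower them and push.

```bash
python3 -m inch '[{"grip":85,"tx":0,"ty":25,"tz":0,"twist":0},{"grip":85,"tx":0,"ty":45,"tz":0,"twist":0},{"grip":85,"tx":0,"ty":45,"tz":-12,"twist":0},{"grip":85,"tx":0,"ty":45,"tz":-24,"twist":0},{"grip":85,"tx":0,"ty":45,"tz":-36,"twist":0},{"grip":85,"tx":0,"ty":45,"tz":-48,"twist":0},{"grip":85,"tx":0,"ty":45,"tz":-60,"twist":0},{"grip":85,"tx":0,"ty":45,"tz":-72,"twist":0}]'
python3 -m inch '[{"grip":85,"tx":0,"ty":0,"tz":-12,"twist":0},{"grip":85,"tx":0,"ty":0,"tz":-24,"twist":0},{"grip":85,"tx":0,"ty":0,"tz":-36,"twist":0},{"grip":85,"tx":0,"ty":0,"tz":-48,"twist":0},{"grip":85,"tx":0,"ty":0,"tz":-60,"twist":0},{"grip":85,"tx":0,"ty":0,"tz":-70,"twist":0},{"grip":85,"tx":0,"ty":0,"tz":-80,"twist":0},{"grip":85,"tx":0,"ty":0,"tz":-85,"twist":0}]'
cat >> h.py <<'E'
def blk(n,region):
    # white top face via the two views: top camera, mask + minAreaRect at z=.04
    p=bot.get_image("top");save(p,n)
    a=p["color"].astype(int);m=((a.min(2)>215)).astype(np.uint8)
    x0,x1,y0,y1=region;k=np.zeros_like(m);k[y0:y1,x0:x1]=m[y0:y1,x0:x1]
    c=max(cv2.findContours(k,0,1)[0],key=cv2.contourArea)
    P=np.array([w(p,q[0],.04)[:2] for q in c])*1000
    r=cv2.minAreaRect(P.astype(np.float32));print("rect mm",r);return p
E
python3 - <<'E'
from h import *
go(.561,-.135,.022,89)
p=blk("t2.png",(290,420,140,260))
cv2.imwrite("pics/c3.png",cv2.resize(p["color"][130:250,220:420],None,fx=4,fy=4)[:,:,::-1])
E
```

```text
time_s: 4.25
ee_pos: [0.4378, -0.1342, 0.0144]
tool_rot: [-0.502, -0.494, 0.495, 0.509]
force: [-2.0, 0.2, 1.1]
gripper_width: 0.085
time_s: 5.25
ee_pos: [0.5236, -0.1361, 0.0137]
tool_rot: [-0.502, -0.494, 0.495, 0.509]
force: [-3.2, -0.6, 2.5]
gripper_width: 0.0848
t 5.25 tcp [ 0.5236 -0.1361  0.0137] yaw 88.7693042460462 w 0.08477083627806616 F [-3.16   -0.5532  2.5014] tilt [-0.0077  0.0051 -1.    ]
txyz mm [  1.9795  -8.6011 -37.3382] twist -0.23069575395379616
rect mm ((589.6005249023438, -93.02272033691406), (43.729347229003906, 82.10460662841797), 88.7476806640625)
```

View pics/c3.png

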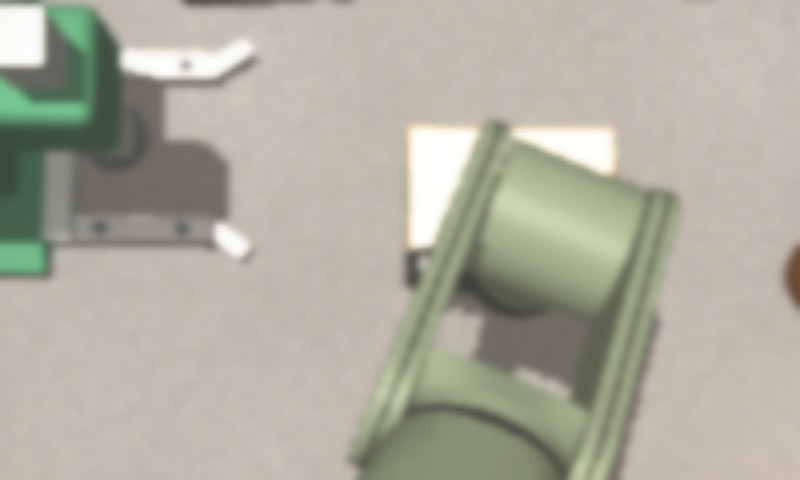

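The block is now square to the world axes. Its far edge is at crop row 127 and its left edge at column 408.

```bash
python3 - <<'E'
from h import *
p=bot.get_image("top")
f=lambda c,z=.04:w(p,(c[0]/4+220-.4,c[1]/4+130-.4),z)[:2]
print("far",f((408,126)),f((616,126)),"near",f((408,248)))
print("bolts",f((100,227),.022),f((181,227),.022),f((186,64),.022),"tips",f((240,256),.022),f((250,45),.022))
E
```

```text
far [ 0.6337 -0.068 ] [ 0.631 -0.22 ] near [ 0.5445 -0.0661]
bolts [0.566  0.1589] [0.5649 0.0997] [0.686  0.0947] tips [0.5427 0.0568] [0.6995 0.0472]
```

```bash
python3 -m inch '[{"grip":85,"tx":0,"ty":-6,"tz":-9,"twist":0.4},{"grip":85,"tx":0,"ty":-6,"tz":-18,"twist":0.4},{"grip":85,"tx":0,"ty":-6,"tz":-26,"twist":0.4},{"grip":85,"tx":0,"ty":-6,"tz":-32,"twist":0.4},{"grip":85,"tx":0,"ty":-6,"tz":-35,"twist":0.4},{"grip":85,"tx":0,"ty":-6,"tz":-35,"twist":0.4},{"grip":85,"tx":0,"ty":-6,"tz":-20,"twist":0.4},{"grip":85,"tx":0,"ty":-6,"tz":10,"twist":0.4}]'
python3 -c "from h import *;go(.57,-.30,.11,-2)"
```

```text
time_s: 6.35
ee_pos: [0.5155, -0.1366, 0.0204]
tool_rot: [-0.506, -0.493, 0.493, 0.508]
force: [-0.3, 0.1, 0.2]
gripper_width: 0.0854
t 6.35 tcp [ 0.5155 -0.1366  0.0204] yaw 88.38514666987467 w 0.08537349632858503 F [-0.3294  0.0574  0.167 ] tilt [-0.0023  0.0035 -1.    ]
txyz mm [-161.5202  -90.2896  -58.8495] twist 90.38514666987467
```

```bash
python3 -m inch '[{"grip":85,"tx":0,"ty":-50,"tz":0,"twist":0},{"grip":85,"tx":0,"ty":-100,"tz":0,"twist":10},{"grip":60,"tx":-20,"ty":-100,"tz":-15,"twist":20},{"grip":60,"tx":-40,"ty":-100,"tz":-30,"twist":30},{"grip":60,"tx":-60,"ty":-100,"tz":-45,"twist":40},{"grip":60,"tx":-80,"ty":-100,"tz":-60,"twist":50},{"grip":60,"tx":-100,"ty":-100,"tz":-80,"twist":60},{"grip":60,"tx":-130,"ty":-100,"tz":-100,"twist":70}]'
python3 - <<'E'
from h import *
go(.613,-.265,.12,-1.7)
p=blk("t3.png",(290,420,130,260))
cv2.imwrite("pics/c4.png",cv2.resize(p["color"][130:250,220:420],None,fx=4,fy=4)[:,:,::-1])
E
```

```text
time_s: 7.35
ee_pos: [0.6132, -0.2699, 0.1197]
tool_rot: [-0.697, -0.111, 0.111, 0.7]
force: [-0.0, -0.8, 0.3]
gripper_width: 0.0597
t 7.35 tcp [ 0.6132 -0.2699  0.1197] yaw 18.103874961624612 w 0.05974650331387663 F [-0.02   -0.8136  0.2615] tilt [-0.0007  0.0034 -1.    ]
txyz mm [ 1.3244 -0.2462  4.7575] twist 19.80387496162461
rect mm ((619.5877685546875, -143.561767578125), (143.75741577148438, 91.31871032714844), 88.93810272216797)
```

View pics/c4.png

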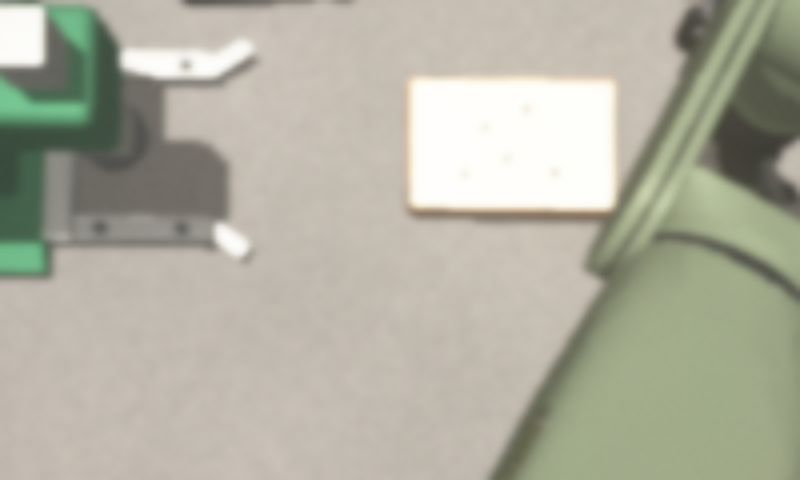

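The block is now at (0.6196, −0.1436) with yaw 88.9° (crop 408–616, 78–212), centred on the channel line. Next I finish the twist behind its free end.

```bash
python3 -m inch '[{"grip":60,"tx":3,"ty":0,"tz":3,"twist":10},{"grip":60,"tx":6,"ty":0,"tz":3,"twist":19.4},{"grip":60,"tx":6,"ty":20,"tz":3,"twist":19.4},{"grip":60,"tx":6,"ty":40,"tz":3,"twist":19.4},{"grip":60,"tx":6,"ty":60,"tz":3,"twist":19.4},{"grip":60,"tx":6,"ty":80,"tz":3,"twist":19.4},{"grip":60,"tx":6,"ty":100,"tz":3,"twist":19.4},{"grip":60,"tx":6,"ty":100,"tz":3,"twist":19.4}]'
python3 -c "from h import *;go(.622,-.1,.02,-1.3)"
```

```text
time_s: 8.4
ee_pos: [0.6186, -0.2694, 0.0172]
tool_rot: [-0.707, 0.011, -0.01, 0.707]
force: [0.0, -0.1, -0.4]
gripper_width: 0.0601
t 8.4 tcp [ 0.6186 -0.2694  0.0172] yaw -1.656106182637065 w 0.06007192815857528 F [ 0.0296 -0.0914 -0.3582] tilt [-0.0011  0.0012 -1.    ]
txyz mm [ -1.5162  -2.6529 169.417 ] twist -0.35610618263706506
```

```bash
python3 -m inch '[{"grip":60,"tx":0,"ty":-3,"tz":12,"twist":-0.4},{"grip":60,"tx":0,"ty":-3,"tz":24,"twist":-0.4},{"grip":60,"tx":0,"ty":-3,"tz":36,"twist":-0.4},{"grip":60,"tx":0,"ty":-3,"tz":48,"twist":-0.4},{"grip":60,"tx":0,"ty":-3,"tz":60,"twist":-0.4},{"grip":60,"tx":-1,"ty":-3,"tz":72,"twist":-0.4},{"grip":60,"tx":-1,"ty":-3,"tz":84,"twist":-0.4},{"grip":60,"tx":-1,"ty":-3,"tz":96,"twist":-0.4}]'
python3 -m inch '[{"grip":60,"tx":0,"ty":0,"tz":12,"twist":0},{"grip":60,"tx":0,"ty":0,"tz":24,"twist":0},{"grip":60,"tx":0,"ty":0,"tz":34,"twist":0},{"grip":60,"tx":0,"ty":0,"tz":44,"twist":0},{"grip":60,"tx":0,"ty":0,"tz":54,"twist":0},{"grip":60,"tx":0,"ty":0,"tz":64,"twist":0},{"grip":60,"tx":0,"ty":0,"tz":70,"twist":0},{"grip":60,"tx":0,"ty":0,"tz":74,"twist":0}]'
python3 - <<'E'
from h import *
go(.624,.019,.02,-1.3)
p=blk("t4.png",(255,330,145,205))
cv2.imwrite("pics/c5.png",cv2.resize(p["color"][130:230,220:380],None,fx=5,fy=5)[:,:,::-1])
E
```

```text
time_s: 9.4
ee_pos: [0.6205, -0.1728, 0.0204]
tool_rot: [-0.707, 0.008, -0.007, 0.707]
force: [-0.9, -2.2, 3.0]
gripper_width: 0.0602
time_s: 10.4
ee_pos: [0.622, -0.0983, 0.0203]
tool_rot: [-0.707, 0.008, -0.007, 0.707]
force: [0.1, -1.6, 0.6]
gripper_width: 0.0599
t 10.4 tcp [ 0.622  -0.0983  0.0203] yaw -1.2484847427942527 w 0.059852360704476 F [ 0.1241 -1.6277  0.6374] tilt [-0.0013  0.001  -1.    ]
txyz mm [ -0.5201   0.4357 117.3591] twist 0.051515257205747345
rect mm ((622.3509521484375, 18.201213836669922), (87.2276840209961, 90.90467834472656), 89.04928588867188)
```

View pics/c5.png

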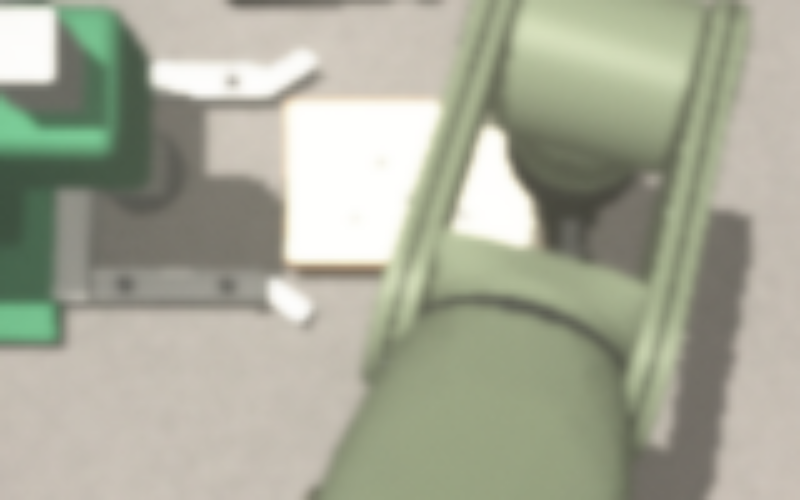

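The block's front end is at the rails (crop column 285) and lies centred between the guides, straight. I continue the push.

```bash
python3 -m inch '[{"grip":60,"tx":0,"ty":0,"tz":12,"twist":0},{"grip":60,"tx":0,"ty":0,"tz":24,"twist":0},{"grip":60,"tx":0,"ty":0,"tz":36,"twist":0},{"grip":60,"tx":0,"ty":0,"tz":48,"twist":0},{"grip":60,"tx":0,"ty":0,"tz":60,"twist":0},{"grip":60,"tx":0,"ty":0,"tz":72,"twist":0},{"grip":60,"tx":0,"ty":0,"tz":82,"twist":0},{"grip":60,"tx":0,"ty":0,"tz":90,"twist":0}]'
python3 -c "from h import *;go(.624,.019,.02,-1.3)"
```

```text
time_s: 11.45
ee_pos: [0.6238, -0.0071, 0.0203]
tool_rot: [-0.706, 0.008, -0.007, 0.708]
force: [0.3, -2.9, 0.1]
gripper_width: 0.06
t 11.45 tcp [ 0.6238 -0.0071  0.0203] yaw -1.226943977360538 w 0.06003325161435647 F [ 0.2649 -2.8559  0.0802] tilt [-0.0016  0.0016 -1.    ]
txyz mm [-0.3238  0.3469 26.0946] twist 0.07305602263946209
```

```bash
python3 -m inch '[{"grip":60,"tx":0,"ty":0,"tz":3,"twist":0},{"grip":60,"tx":0,"ty":0,"tz":6,"twist":0},{"grip":60,"tx":0,"ty":0,"tz":9,"twist":0},{"grip":60,"tx":0,"ty":0,"tz":12,"twist":0},{"grip":60,"tx":0,"ty":0,"tz":14,"twist":0},{"grip":60,"tx":0,"ty":0,"tz":16,"twist":0},{"grip":60,"tx":0,"ty":0,"tz":18,"twist":0},{"grip":60,"tx":0,"ty":0,"tz":20,"twist":0}]'
```

```text
time_s: 12.45
ee_pos: [0.6242, 0.013, 0.0203]
tool_rot: [-0.706, 0.008, -0.007, 0.708]
force: [-0.2, -1.3, 0.3]
gripper_width: 0.0597
```

```bash
python3 -m inch '[{"grip":60,"tx":0,"ty":0,"tz":1,"twist":0},{"grip":60,"tx":0,"ty":0,"tz":2,"twist":0},{"grip":60,"tx":0,"ty":0,"tz":3,"twist":0},{"grip":60,"tx":0,"ty":0,"tz":4,"twist":0},{"grip":60,"tx":0,"ty":0,"tz":5,"twist":0},{"grip":60,"tx":0,"ty":0,"tz":5,"twist":0},{"grip":60,"tx":0,"ty":0,"tz":5,"twist":0},{"grip":60,"tx":0,"ty":0,"tz":5,"twist":0}]'
```

```text
time_s: 13.45
ee_pos: [0.6242, 0.0162, 0.0203]
tool_rot: [0.707, -0.008, 0.007, -0.707]
force: [-0.8, -7.4, 0.7]
gripper_width: 0.0599
```

Force rises and motion stalls, which looks like the stop. I press once more to confirm.

```bash
python3 -m inch '[{"grip":60,"tx":0,"ty":0,"tz":2,"twist":0},{"grip":60,"tx":0,"ty":0,"tz":3,"twist":0},{"grip":60,"tx":0,"ty":0,"tz":4,"twist":0},{"grip":60,"tx":0,"ty":0,"tz":4,"twist":0},{"grip":60,"tx":0,"ty":0,"tz":4,"twist":0},{"grip":60,"tx":0,"ty":0,"tz":4,"twist":0},{"grip":60,"tx":0,"ty":0,"tz":4,"twist":0},{"grip":60,"tx":0,"ty":0,"tz":4,"twist":0}]'
```

```text
time_s: 14.45
ee_pos: [0.624, 0.0162, 0.0204]
tool_rot: [0.709, -0.009, 0.007, -0.705]
force: [-2.0, -12.6, 2.3]
gripper_width: 0.0598
```

Solid contact: no motion at 12.6 N. I back off, clear the view and check.

```bash
python3 -m inch '[{"grip":60,"tx":0,"ty":0,"tz":-10,"twist":0},{"grip":60,"tx":0,"ty":0,"tz":-40,"twist":0},{"grip":60,"tx":0,"ty":-30,"tz":-90,"twist":0},{"grip":60,"tx":0,"ty":-80,"tz":-150,"twist":0},{"grip":60,"tx":0,"ty":-130,"tz":-190,"twist":0},{"grip":60,"tx":-20,"ty":-150,"tz":-240,"twist":0},{"grip":60,"tx":-60,"ty":-150,"tz":-280,"twist":0},{"grip":60,"tx":-60,"ty":-150,"tz":-280,"twist":0}]'
python3 - <<'E'
from h import *
go(.6,-.2,.2,0)
p=blk("t6.png",(240,330,145,205));q=bot.get_image("side");save(q,"s6.png")
a=cv2.resize(p["color"][140:215,225:305],(400,375),interpolation=2);b=cv2.resize(q["color"][130:220,290:386],(400,375),interpolation=2)
cv2.imwrite("pics/c6.png",np.hstack([a,b])[:,:,::-1])
for n in["shoe","hammer","glue_can","rivet_jar","rubber_pad"]:
    for m in bot.mark_of(p,n)[:1]:print(n,w(p,m["location"]))
E
```

```text
time_s: 15.45
ee_pos: [0.5565, -0.2643, 0.1734]
tool_rot: [0.709, -0.01, 0.009, -0.705]
force: [-0.2, 0.6, 0.1]
gripper_width: 0.0601
t 15.45 tcp [ 0.5565 -0.2643  0.1734] yaw -1.5845123032283162 w 0.06010524206240692 F [-0.2436  0.6272  0.0574] tilt [-0.002  -0.0068 -1.    ]
txyz mm [ 41.7034 -27.1706  65.3399] twist -1.5845123032283162
rect mm ((623.3162231445312, 74.78092956542969), (89.92700958251953, 90.94351959228516), 89.1162109375)
shoe [0.3602 0.2732 0.    ]
hammer [ 0.7965 -0.1909  0.    ]
glue_can [ 0.4288 -0.4062  0.    ]
rivet_jar [ 0.5119 -0.3869  0.    ]
rubber_pad [0.7858 0.0374 0.    ]
```

View pics/c6.png

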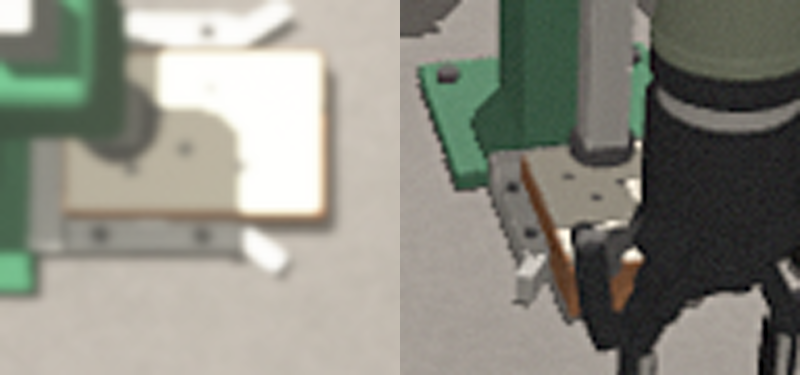

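```bash
python3 -c "from h import *;print(bot.close_job(),bot.read_state()['time_s'])"
```

```text
the job is handed in; nothing more can be done
the job is handed in; nothing more can be done
```

The white-faced block is home between the guide rails under the ram, against the stop, and the job is handed in. No verdict was reported.

I pushed the block sideways onto the channel line with both fingers open on its long side, which also squared it. Then I went behind its free end and pushed it in along the rails with the fingers 60 mm apart. The arm clock read 15.45 s at the last move, against the 53 s limit.

Last checks:
- **Seated:** the arm stalled with the block's free end at world y ≈ 0.027. It did not move at all as the push rose from 7 N to 12.6 N. In the last top view the block's end meets the stop with no visible gap.
- **Square and centred:** the last full-face measurement, before the end push, gave the block's yaw as 88.9°. The rails measured 88–89°, and the block's centre was on the channel line to within about 2 mm. In the last picture it sits evenly between the rails. A yaw of 89.1° fitted there used only the unshaded part of the face, so I give it less weight.
- **Flat and clear:** it looks flat in both views, and the gripper is well clear of it.
- **Bystanders:** the re-detected positions are within about 12 mm of those at the start. That is probably detector noise, since the arm did not go near them.

The estimates of the press's yaw disagreed by about 1.3° (87.6° to 88.9°). I used about 88.7°, and the block went in without jamming.

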